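Seat the blue modelling board on its turntable pin

TASK

The blue modelling board is sitting crooked on its turntable, propped up on the centre pin. Nudge it across, without lifting it off the turntable, until its hole drops over the pin and the board lies flat; leave the yellow board on the other turntable as it is and let go.

Things in the scene. Friction and masses are not known exactly. Their poses are not given: they have to be found in the camera images.
- blue_board_hole (a point): Centre of a loose blue board, 120 (its x) x 110 (y) x 9 mm, 0.2 kg, and of the 34 mm round hole through it, half-way through its thickness; z: its upper face's normal. At first it leans about 4.5 degrees: its underside on the -x side of the hole rests on the pin, the +x edge (60 mm from the centre) on the turntable. Push that edge to slide it pinwards. Seated, its centre is 50 mm above the table.
- blue_stand_pin (a point): Tip of the upright brass pin, 14 mm thick, 8 mm high, round-tipped, at the exact centre of the blue board's turntable; at first hidden under the board, 30 to 46 mm from the hole's centre. The turntable is fixed and does not turn: a round grey metal head, 260 mm across, with concentric rings, its flat top 45 mm above the table.
- yellow_board_hole (a point): Centre of the hole of the yellow board, half-way through its thickness: same size as the blue one, propped on the pin of a second, like turntable. To be left as it is. The blue one may be on the left or on the right. A spare red board lying flat on the table has no part in the job.
There are look-alikes about, which are no part of the job. Of the things shaped like the part that bears blue_board_hole, the blue one is meant.

How it is judged:
At the end, for the whole second after the job is handed in: The blue board lies flat on its turntable (within 2 degrees) with its hole over the pin (hole centre within 13 mm of the pin's axis, 46 to 52 mm above the table), at rest; the yellow board is within 15 mm of where it was (horizontal distance between blue_board_hole and blue_stand_pin below 0.013 m and angle between blue_board_hole's own z axis and vertical below 0.035 rad and height (world z) of blue_board_hole between 0.046 and 0.052 m and linear speed of blue_board below 0.02 m/s and distance of yellow_board_hole from where it was at the start of the episode below 0.015 m); the robot touches nothing.
It fails at once if the blue board is lifted off its turntable (its centre more than about 30 mm above its seated height) (height (world z) of blue_board_hole above 0.08 m).
It fails at once if the yellow board is disturbed (moved more than 15 mm) (distance of yellow_board_hole from where it was at the start of the episode above 0.015 m).
It also fails if it takes over 27 s, if anything falls off the work surface, if the arm or the gripper's body presses on something with over 40 N, if the wrist force passes 120 N, or if a joint passes its speed limit or range.

ROBOT

A 7-joint arm with a two-finger parallel gripper is mounted at the origin on the work surface. World frame = base frame: x ahead of the robot, y to its left, z up, the work surface at z = 0. Lengths are in m, angles in rad, forces in N, time in s.
With the tool pointing down it reaches from about 0.4 to 0.85 m from the base axis. Payload 10.4 kg.
Tool frame: the origin (TCP) lies midway between the tips of the shut fingers; the grasp point (between the pads) lies 19 mm behind it; z points along the fingers, y is the direction in which the jaws open and shut (so a half turn about z gives the same grasp; the last joint's range is limited). The gripper opens to 85 mm and grips with 20 to 120 N. Pads are 22 mm wide; open, the fingers measure 114 mm over their backs; the gripper's body (76 mm by 85 mm) begins 54 mm behind the grasp point. The pads swing forward as they close: fully open they stand 13 mm farther back than shut.
Start: joints at [-1.318, 0.332, -0.065, 1.46, 0.022, 1.35, -0.088], TCP at [0.17, 0.601, 0.231] pointing down, gripper open.
Joint ranges: [-2.6, 2.6], [-0.5, 2.12], [-1.47, 1.34], [0.16, 2.42], [-1.27, 4.41], [0.06, 2.06], [-2.6, 2.6]. Speed limits (rad/s): [2.22, 2.22, 2.79, 2.79, 3.14, 3.14, 3.14].

INTERFACE

Orientations are given as a unit quaternion [x, y, z, w].
In Python, from workcell import manip, viewer gives the robot as it stands.
- The arm moves only by the tool move_arm, never from a script. Its argument "deltas" is a list of rows, each a list of 7 numbers: the shift along the tool's x, y, z in m, then the turn, a rotation vector about the tool's x, y, z in degrees, then the opening, from -1 (shut) to 1 (fully open). In form: [[dx, dy, dz, wx, wy, wz, gripper], ...]. A call has 1 to 10 rows; each row shifts and turns the commanded pose from where the row before left it, along the tool's axes as they then stand; what a row does not reach is not made up. A row lasts 1/8 s, in which the tool goes at most 62.5 mm and 10.7 degrees, less where a joint would pass 70% of its speed; a pose out of reach is approached as far as the arm can. A call with a gripper value outside its range is refused whole. The fingers move at their own pace and stop on an object; "force" is the grip in N (left out, the last holds). Time passes only in rows, so rows that do not move let the fingers close. It gives the time, the measured TCP pose, the force and the opening at its end, in the units of the state.
- manip.get_obs(): the state, without advancing time (a new reading comes with each control period).
- viewer.camera(name): name is "side" or "top" or "wrist"; returns (picture, depth): 480x640x3 uint8, red, green, blue; 480x640 float32, m along the optical axis (not along the pixel's ray), 0 where there is no reading.
- viewer.calibration(name): a dict with "fx", "fy", "cx", "cy" (pixels), "dist" ([k1, k2, p1, p2, k3] as OpenCV has them; the pictures are not rectified), "R" (3x3) and "t" (3): a world point X has camera coordinates R X + t; the wrist camera has in their place "T_tool_cam" (4x4, takes a point from camera to tool coordinates, whose origin is the TCP and whose axes are the flange's). Camera axes: x right, y down, z forward; pixel columns grow to the right and rows downward; lengths in m; the calibration is good to about 2 mm. A picture is of the moment at which its call begins: read the wrist's pose just before it. calibration takes no time and is no camera call.
- manip.hand_in(): hands the job in, once; it reports no verdict.
The state is a dict: "clock": time; "joint_pos": joint angles; "joint_velocities": joint speeds; "tau": joint torques, N m; "position": TCP position; "ee_rot": TCP orientation; "ft_force": force on the tool from outside, world axes, zero at the start; "torque": the same for the moment, N m; "grip_width": opening from 0.0 (shut) to 1.0 (fully open).
Only numpy, scipy, OpenCV 4.12 (cv2) and the standard library are available. Lean on these libraries where they do the work, as an engineer would, in place of code of your own. Each camera call takes 0.05 s, during which the arm holds its last target.

## Working session

There is one attempt and no reset: what is moved stays moved. The work goes in short steps, Python scripts to look and compute and a tool call to move; the robot and the scene stay as the last step left them, time stands still between calls to the robot, and variables do not carry over. Pictures are saved under pics/ and viewed, and the job is handed in when it is done.

Besides the shell and the picture viewer there is one more tool, called after "Call:" by a JSON object that holds its "api" and its "payload", one argument or row to a line. move_arm: Moves the arm, as the interface text tells. Its arguments: {"type":"object","properties":{"deltas":{"type":"array"},"force":{"type":"number"}},"required":["deltas"]}

```bash
mkdir -p pics; cat > h.py <<'E'
import numpy as np, cv2
from workcell import manip, viewer
def grab(n,tag):
    o=manip.get_obs(); p,d=viewer.camera(n); c=viewer.calibration(n)
    cv2.imwrite(f'pics/{tag}.png',p[:,:,::-1]); np.savez(f'pics/{tag}.npz',p=p,d=d)
    return o,p,d,c
def world(c,d,us,vs):
    K=np.array([[c['fx'],0,c['cx']],[0,c['fy'],c['cy']],[0,0,1]])
    uv=np.stack([us,vs],-1).astype(float).reshape(-1,1,2)
    n=cv2.undistortPoints(uv,K,np.array(c['dist'])).reshape(-1,2)
    z=d[np.asarray(vs).astype(int),np.asarray(us).astype(int)]
    X=np.c_[n*z[:,None],z]
    return (X-np.array(c['t']))@np.array(c['R'])
E
python3 - <<'E'
from h import *
for n in('top','side'):
    o,p,d,c=grab(n,n+'0')
print({k:np.round(v,3) for k,v in o.items()})
E
```

```text
{'clock': np.float64(0.05), 'joint_pos': array([-1.318,  0.333, -0.065,  1.461,  0.022,  1.35 , -0.089]), 'joint_velocities': array([ 0.001, -0.001, -0.001, -0.001, -0.   , -0.   ,  0.001]), 'tau': array([ 2.0000e-03, -6.2738e+01,  4.9000e-02, -3.9286e+01,  1.6000e-02,
        7.0000e-03,  0.0000e+00]), 'position': array([0.17 , 0.601, 0.231]), 'ee_rot': array([ 0.137,  0.991, -0.001, -0.   ]), 'ft_force': array([-0.378, -0.163, -0.471]), 'torque': array([-0.03 ,  0.003,  0.01 ]), 'grip_width': np.float64(1.001)}
```

View pics/top0.png

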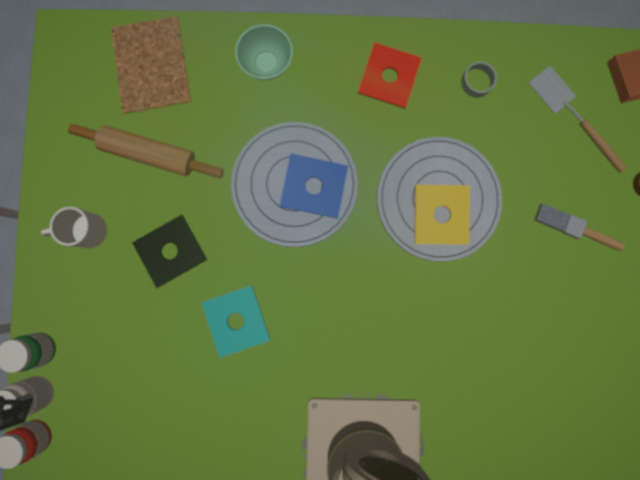

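View pics/side0.png

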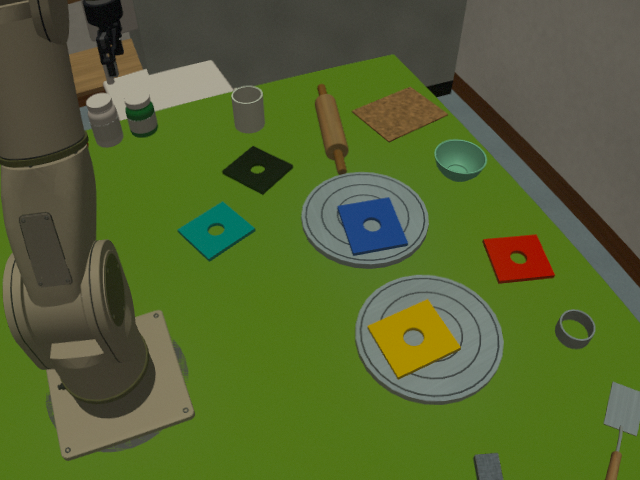

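The top view shows the blue board at (314,186) on the left turntable, whose centre is about (295,184). The yellow board is at (442,214) on the right turntable. The red, black and cyan boards at (390,75), (170,251) and (236,321) lie flat on the table. Only the blue board fits the description. Next I measure it and check an enlarged crop.

```bash
cat > meas.py <<'E'
from h import *
def meas(cam,p,d,c,col='blue'):
    hsv=cv2.cvtColor(p,cv2.COLOR_RGB2HSV)
    lo,hi=((105,120,60),(125,255,255)) if col=='blue' else ((20,150,100),(32,255,255))
    m=cv2.inRange(hsv,lo,hi)
    n,l,s,ce=cv2.connectedComponentsWithStats(m); i=1+np.argmax(s[1:,4]); m=(l==i).astype(np.uint8)
    vs,us=np.nonzero(cv2.erode(m,np.ones((5,5))))
    W=world(c,d,us,vs); W=W[d[vs,us]>0]
    q=W.mean(0)
    for _ in range(3):
        q=W.mean(0);nn=np.linalg.svd(W-q,full_matrices=False)[2][2];nn*=np.sign(nn[2]);r=(W-q)@nn;W=W[np.abs(r)<max(.001,2.5*r.std())]
    K=np.array([[c['fx'],0,c['cx']],[0,c['fy'],c['cy']],[0,0,1]])
    R=np.array(c['R']);t=np.array(c['t'])
    def onplane(px):
        x=cv2.undistortPoints(np.array(px,float).reshape(-1,1,2),K,np.array(c['dist'])).reshape(-1,2)
        o=-R.T@t; r=np.c_[x,np.ones(len(x))]@R
        return o+r*(((q-o)@nn)/(r@nn))[:,None]
    cs,h=cv2.findContours(m,cv2.RETR_CCOMP,cv2.CHAIN_APPROX_NONE)
    out=max([k for k,hh in zip(cs,h[0]) if hh[3]<0],key=cv2.contourArea)
    P=onplane(out[:,0]); (cx,cy),sz,a=cv2.minAreaRect((P[:,:2]).astype(np.float32))
    ax=np.array([np.cos(np.radians(a)),np.sin(np.radians(a))]); 
    print(cam,col,'mid of top face',q.round(4),'normal',nn.round(4),'tilt',np.degrees(np.arccos(nn[2])).round(2),'rect c',np.round((cx,cy),4),'size',np.round(sz,4),'ang',a)
    ins=[k for k,hh in zip(cs,h[0]) if hh[3]>=0]
    if ins:
        k=max(ins,key=cv2.contourArea);H=onplane(k[:,0]); (x,y),rr=cv2.minEnclosingCircle(H[:,:2].astype(np.float32)); print(' hole',round(x,4),round(y,4),'r',round(rr,4),'px',k[:,0].mean(0))
    print(' corners',cv2.boxPoints(((cx,cy),sz,a)).round(4).tolist())
    return W
def turn(cam,p,d,c,box):
    u,v=np.meshgrid(np.arange(*box[:2]),np.arange(*box[2:])); u=u.ravel();v=v.ravel();k=d[v,u]>0;u=u[k];v=v[k]
    W=world(c,d,u,v); hsv=cv2.cvtColor(p,cv2.COLOR_RGB2HSV)[v,u]
    k=(W[:,2]>.035)&(W[:,2]<.055)&(hsv[:,1]<70)
    mk=np.zeros(p.shape[:2],np.uint8); mk[v[k],u[k]]=1
    cs,_=cv2.findContours(mk,cv2.RETR_EXTERNAL,cv2.CHAIN_APPROX_NONE);k2=max(cs,key=cv2.contourArea)[:,0]
    P=world(c,d,k2[:,0],k2[:,1])
    from scipy.optimize import least_squares
    r=least_squares(lambda s:np.hypot(P[:,0]-s[0],P[:,1]-s[1])-s[2],[*P[:,:2].mean(0),.13],loss='soft_l1',f_scale=.002)
    print(cam,'turntable',r.x.round(4),'z',np.median(W[k][:,2]).round(4)); return r.x
E
python3 - <<'E'
from meas import *
for n,b in(('top',(222,366,112,254)),('side',(292,436,165,270))):
    z=np.load(f'pics/{n}0.npz');c=viewer.calibration(n)
    meas(n,z['p'],z['d'],c); meas(n,z['p'],z['d'],c,'yellow'); turn(n,z['p'],z['d'],c,b)
p=cv2.imread('pics/top0.png')[110:260,220:380];q=cv2.imread('pics/side0.png')[165:275,290:440]
cv2.imwrite('pics/crop0.png',np.hstack([cv2.resize(p,(400,375),interpolation=3),cv2.resize(q,(400,375),interpolation=3)]))
E
```

```text
top blue mid of top face [0.5482 0.1141 0.0581] normal [-0.0141 -0.0803  0.9967] tilt 4.68 rect c [0.5489 0.1141] size [0.1143 0.1079] ang 80.32796478271484
 hole 0.5488 0.1148 r 0.0215 px [313.41071429 185.46428571]
 corners [[0.4860999882221222, 0.06679999828338623], [0.5924999713897705, 0.048700001090765], [0.6116999983787537, 0.16140000522136688], [0.505299985408783, 0.17949999868869781]]
top yellow mid of top face [ 0.4913 -0.1568  0.0583] normal [-0.087  -0.0045  0.9962] tilt 5.0 rect c [ 0.4978 -0.1461] size [0.1128 0.1061] ang 1.420776605606079
 hole 0.497 -0.1446 r 0.0219 px [441.46551724 214.13793103]
 corners [[0.4401000142097473, -0.09449999779462814], [0.44269999861717224, -0.20059999823570251], [0.5554999709129333, -0.19779999554157257], [0.5529000163078308, -0.0917000025510788]]
top turntable [0.5551 0.1548 0.1281] z 0.0444
side blue mid of top face [0.5461 0.1083 0.0574] normal [-0.0125 -0.0797  0.9967] tilt 4.63 rect c [0.5473 0.1098] size [0.1245 0.1118] ang 80.06234741210938
 hole 0.5468 0.1095 r 0.0192 px [371.7826087  224.82608696]
 corners [[0.4814999997615814, 0.05820000171661377], [0.5916000008583069, 0.03889999911189079], [0.613099992275238, 0.1615000069141388], [0.503000020980835, 0.18080000579357147]]
side yellow mid of top face [ 0.4947 -0.1505  0.0583] normal [-8.540e-02  9.000e-04  9.963e-01] tilt 4.9 rect c [ 0.4959 -0.1487] size [0.1206 0.1106] ang 0.8186282515525818
 hole 0.4955 -0.1486 r 0.0192 px [413.21818182 336.74545455]
 corners [[0.43479999899864197, -0.09430000185966492], [0.43639999628067017, -0.20489999651908875], [0.5569000244140625, -0.20309999585151672], [0.555400013923645, -0.09260000288486481]]
side turntable [0.5538 0.151  0.1279] z 0.044
```

View pics/crop0.png

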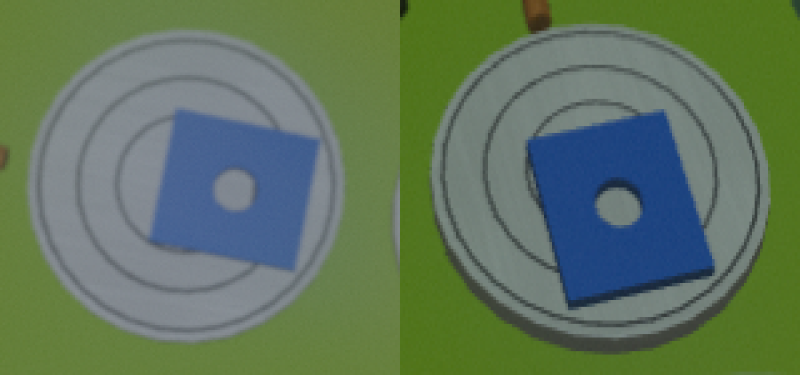

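The crop confirms the blue board: it leans on the hidden pin, with its low edge toward world -y. The hole is at about (0.548, 0.112) and the pin at about (0.5545, 0.153). So the push is about 41 mm along (0.17, 0.985), which is the board's own -x axis. I'll push with two fingers spread along the low edge so the board can't yaw.

Call:
{"api": "move_arm", "payload": {
  "deltas": [
    [-0.036,-0.033,0,0,0,0,0],
    [-0.036,-0.033,0,0,0,0,0],
    [-0.036,-0.033,0,0,0,0,0],
    [-0.036,-0.033,0,0,0,0,0],
    [-0.036,-0.033,0,0,0,0,0],
    [-0.036,-0.033,0,0,0,0,0],
    [-0.036,-0.033,0,0,0,0,0],
    [-0.036,-0.033,0,0,0,0,0],
    [-0.036,-0.033,0,0,0,0,0],
    [-0.036,-0.033,0,0,0,0,0]
  ]
}}

```text
clock: 1.35
position: [0.4272, 0.1843, 0.2312]
ee_rot: [0.137, 0.991, 0.0, -0.0]
ft_force: [0.0, 1.0, -0.1]
grip_width: 0.501
```

Call:
{"api": "move_arm", "payload": {
  "deltas": [
    [-0.036,-0.033,0,0,0,0,0],
    [-0.036,-0.033,0,0,0,0,0],
    [0,0,0,0,0,10.5,0],
    [0,0,0,0,0,10.5,0],
    [0,0,0,0,0,10.5,0],
    [0,0,0,0,0,10.5,0],
    [0,0,0,0,0,10.5,0],
    [0,0,0,0,0,10.5,0],
    [0,0,0,0,0,10.5,0],
    [0,0,0,0,0,10.5,0]
  ]
}}

```text
clock: 2.6
position: [0.4778, 0.1027, 0.231]
ee_rot: [0.767, 0.642, -0.0, -0.0]
ft_force: [-0.2, 0.1, -0.6]
grip_width: 0.496
```

```bash
cat > rel.py <<'E'
from h import *
from scipy.spatial.transform import Rotation as Ro
def rel(target,bx=(-.17,-.985)):
    o=manip.get_obs(); R=Ro.from_quat(o['ee_rot']); y=R.apply([0,1,0])
    print('t',o['clock'],'pos',o['position'].round(4),'F',o['ft_force'].round(2),'grip',o['grip_width'],'q',np.round(R.as_matrix(),3).tolist())
    print('tool delta',R.inv().apply(np.array(target)-o['position']).round(4),'yaw of y',np.degrees(np.arctan2(y[1],y[0])))
E
python3 -c "
from rel import *
rel([.5325,.0224,.08])"
```

```text
t 2.6 pos [0.4778 0.1027 0.231 ] F [-0.25  0.15 -0.59] grip 0.4960432767093553 q [[0.176, 0.984, -0.001], [0.984, -0.176, -0.0], [-0.0, -0.001, -1.0]]
tool delta [-0.0693  0.0681  0.151 ] yaw of y -10.146418231172008
```

Call:
{"api": "move_arm", "payload": {
  "deltas": [
    [-0.023,0.023,0,0,0,0,0],
    [-0.023,0.023,0,0,0,0,0],
    [-0.023,0.022,0,0,0,0,0],
    [0,0,0.04,0,0,0,0],
    [0,0,0.04,0,0,0,0],
    [0,0,0.03,0,0,0,0],
    [0,0,0,0,0,0,0]
  ]
}}

```text
clock: 3.48
position: [0.5316, 0.0229, 0.1194]
ee_rot: [0.765, 0.644, -0.002, -0.001]
ft_force: [0.3, 0.2, 0.5]
grip_width: 0.501
```

```bash
python3 -c "
from rel import *
rel([.5325,.0224,.05])
grab('side','side1');grab('wrist','wrist1')
print(viewer.calibration('wrist')['T_tool_cam'])"
```

```text
t 3.475 pos [0.5316 0.0229 0.1194] F [0.3  0.22 0.46] grip 0.500597070006909 q [[0.17, 0.985, -0.004], [0.985, -0.17, -0.001], [-0.002, -0.004, -1.0]]
tool delta [-0.0002  0.0013  0.0693] yaw of y -9.807588799721675
[[ 2.69142863e-04 -9.54103353e-01 -2.99477409e-01  7.64894357e-02]
 [ 9.99999774e-01  4.41481354e-04 -5.07804706e-04 -2.08404595e-04]
 [ 6.16711866e-04 -2.99477205e-01  9.54103256e-01 -1.42568421e-01]
 [ 0.00000000e+00  0.00000000e+00  0.00000000e+00  1.00000000e+00]]
```

View pics/side1.png

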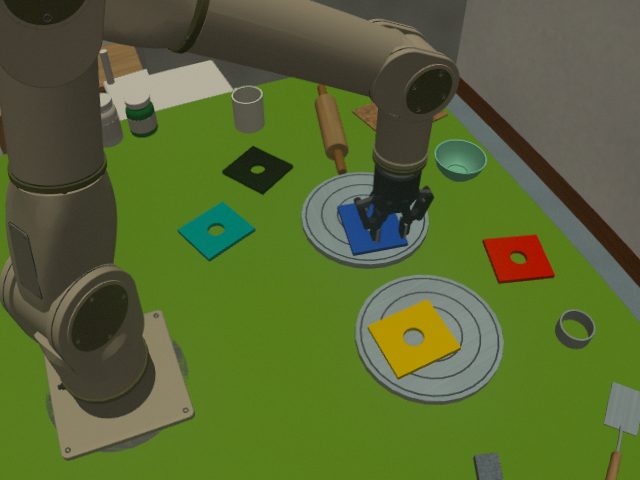

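View pics/wrist1.png

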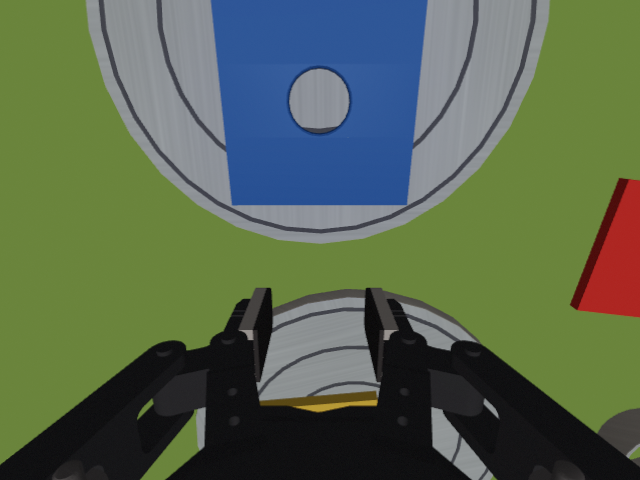

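The wrist view shows the blue board's low edge at row 205, columns 232–407. The hole is at (319,101), and the two fingers are centred on column ~318 and square to the edge. I'll get distances in the tool frame.

```bash
python3 - <<'E'
from rel import *
z=np.load('pics/wrist1.npz');p,d=z['p'],z['d'];c=dict(viewer.calibration('wrist'));T=np.array(c['T_tool_cam'])
c['R']=T[:3,:3].T; c['t']=-T[:3,:3].T@T[:3,3]
for n,px in dict(edge=[(240,203),(319,203),(400,203)],hole=[(289,101),(319,101),(351,101),(319,66),(319,134)],fing=[(268,295),(372,295),(243,335),(396,335)],rim=[(320,240)],table=[(270,220)]).items():
    a=np.array(px);print(n,world(c,d,a[:,0],a[:,1]).round(4).tolist())
# rim circle
hsv=cv2.cvtColor(p,cv2.COLOR_RGB2HSV);v,u=np.mgrid[0:245,60:580];u=u.ravel();v=v.ravel()
k=(hsv[v,u][:,1]<70);m=np.zeros((480,640),np.uint8);m[v[k],u[k]]=1
W=[]
for r in range(2,240,3):
    cc=np.nonzero(m[r])[0]
    if len(cc): W+= [(cc[0]+1,r),(cc[-1]-1,r)]
W=np.array(W);X=world(c,d,W[:,0],W[:,1]);X=X[(X[:,2]>.06)&(X[:,2]<.085)]
from scipy.optimize import least_squares
s=least_squares(lambda s:np.hypot(X[:,0]-s[0],X[:,1]-s[1])-.13,[.13,0],loss='soft_l1',f_scale=.001);print('turntable centre tool',s.x.round(4),len(X),np.abs(s.fun).mean())
E
```

```text
edge [[0.034, -0.0491, 0.0668], [0.0341, 0.0003, 0.0665], [0.034, 0.051, 0.0669]]
hole [[0.0941, -0.0177, 0.0754], [0.0941, 0.0002, 0.0753], [0.093, 0.0182, 0.0627], [0.1105, 0.0002, 0.0608], [0.0753, 0.0002, 0.0652]]
fing [[0.0103, -0.0215, -0.012], [0.0109, 0.0225, -0.0131], [0.012, -0.0252, -0.0444], [0.0124, 0.0255, -0.0449]]
rim [[0.0067, 0.001, 0.0764]]
table [[0.0207, -0.0322, 0.076]]
turntable centre tool [ 0.1366 -0.0009] 159 0.0011378205455950302
```

Call:
{"api": "move_arm", "payload": {
  "deltas": [
    [0.005,0,0.03,0,0,0,0],
    [0.005,0,0.03,0,0,0,0],
    [0,0,0.01,0,0,0,0],
    [0,0,0.001,0,0,0,0],
    [0,0,0,0,0,0,0]
  ]
}}

```text
clock: 4.2
position: [0.5359, 0.0329, 0.0517]
ee_rot: [0.765, 0.644, 0.001, 0.0]
ft_force: [0.2, 0.3, -0.5]
grip_width: 0.5
```

```bash
python3 -c "
from rel import *
rel([.5325,.0224,.05])
grab('side','side2');p=cv2.imread('pics/side2.png')[160:280,300:460];cv2.imwrite('pics/side2c.png',cv2.resize(p,(800,600),interpolation=3));grab('wrist','wrist2')"
```

```text
t 4.2 pos [0.5359 0.0329 0.0517] F [ 0.2   0.29 -0.46] grip 0.4996490552132243 q [[0.171, 0.985, 0.002], [0.985, -0.171, 0.001], [0.001, 0.002, -1.0]]
tool delta [-0.0109 -0.0016  0.0016] yaw of y -9.821999162127266
```

View pics/side2c.png

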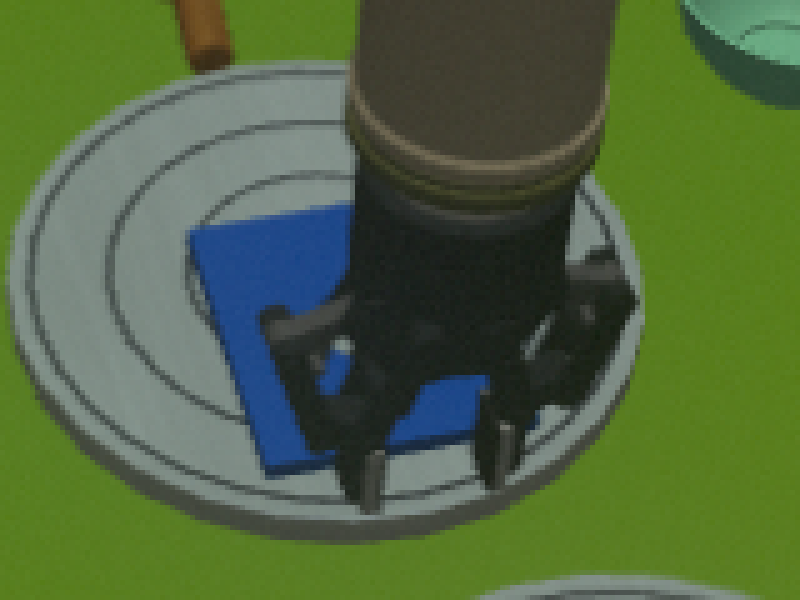

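View pics/wrist2.png

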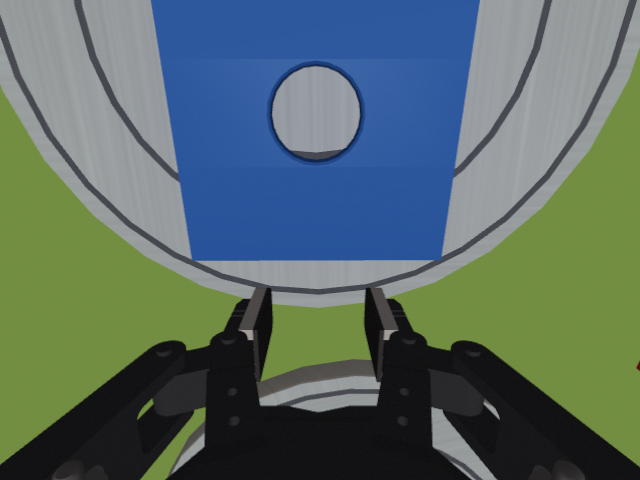

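The fingers are just behind the board's low edge, which is at row 260 in the wrist view, and still a little high. I'll lower them in small steps and watch the force.

Call:
{"api": "move_arm", "payload": {
  "deltas": [
    [0,0,0.003,0,0,0,0],
    [0,0,0.003,0,0,0,0],
    [0,0,0,0,0,0,0]
  ]
}}

```text
clock: 4.68
position: [0.5347, 0.033, 0.044]
ee_rot: [0.765, 0.644, -0.0, -0.0]
ft_force: [0.3, -0.1, 0.2]
grip_width: 0.501
```

Call:
{"api": "move_arm", "payload": {
  "deltas": [
    [0,0,0.002,0,0,0,0],
    [0,0,0,0,0,0,0]
  ]
}}

```text
clock: 4.92
position: [0.5351, 0.033, 0.0432]
ee_rot: [0.765, 0.644, 0.0, -0.0]
ft_force: [-5.4, 0.0, 12.5]
grip_width: 0.498
```

Call:
{"api": "move_arm", "payload": {
  "deltas": [
    [0,0,0.002,0,0,0,0],
    [0,0,0,0,0,0,0]
  ]
}}

```text
clock: 5.18
position: [0.5353, 0.033, 0.043]
ee_rot: [0.765, 0.644, 0.001, -0.001]
ft_force: [-15.2, -1.0, 38.0]
grip_width: 0.501
```

Contact is at TCP z ≈ 0.0434, so I raise about 2.5 mm clear of the surface and push.

Call:
{"api": "move_arm", "payload": {
  "deltas": [
    [0,0,-0.005,0,0,0,0],
    [0,0,0,0,0,0,0]
  ]
}}

```text
clock: 5.42
position: [0.5353, 0.0331, 0.0456]
ee_rot: [0.765, 0.644, 0.0, 0.0]
ft_force: [0.1, 0.0, 0.5]
grip_width: 0.501
```

Call:
{"api": "move_arm", "payload": {
  "deltas": [
    [0.006,0,0,0,0,0,0],
    [0.005,0,0,0,0,0,0],
    [0.004,0,0,0,0,0,0],
    [0.004,0,0,0,0,0,0],
    [0.004,0,0,0,0,0,0],
    [0,0,0,0,0,0,0]
  ]
}}

```text
clock: 6.18
position: [0.539, 0.0562, 0.0453]
ee_rot: [0.765, 0.644, 0.0, -0.0]
ft_force: [-0.3, 0.3, 0.5]
grip_width: 0.503
```

```bash
python3 -c "
from rel import *
rel([.5325,.0224,.05])
grab('wrist','wrist3')"
```

```text
t 6.175 pos [0.539  0.0562 0.0453] F [-0.33  0.28  0.49] grip 0.5025070241718641 q [[0.17, 0.985, 0.0], [0.985, -0.17, 0.0], [0.0, 0.0, -1.0]]
tool delta [-0.0344 -0.0007 -0.0047] yaw of y -9.769622719770322
```

View pics/wrist3.png

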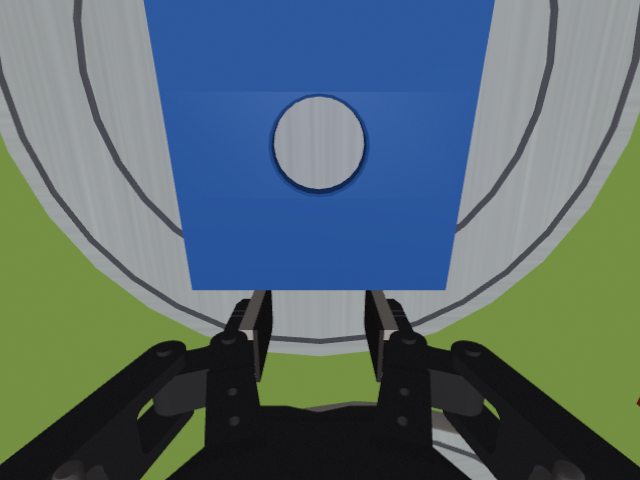

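The edge (row 290) is now square against both fingers, and the board has slid about 10 mm with very little force. I keep pushing.

Call:
{"api": "move_arm", "payload": {
  "deltas": [
    [0.004,0,0,0,0,0,0],
    [0.004,0,0,0,0,0,0],
    [0.004,0,0,0,0,0,0],
    [0.004,0,0,0,0,0,0],
    [0.004,0,0,0,0,0,0],
    [0,0,0,0,0,0,0]
  ]
}}

```text
clock: 6.98
position: [0.5423, 0.076, 0.0453]
ee_rot: [0.765, 0.644, 0.0, -0.0]
ft_force: [0.4, -0.4, -0.2]
grip_width: 0.496
```

```bash
python3 -c "
from rel import *
rel([.5325,.0224,.05])
grab('wrist','wrist4')"
```

```text
t 6.975 pos [0.5423 0.076  0.0453] F [ 0.37 -0.37 -0.18] grip 0.495689196579208 q [[0.17, 0.986, 0.0], [0.986, -0.17, 0.0], [0.0, -0.0, -1.0]]
tool delta [-0.0545 -0.0006 -0.0047] yaw of y -9.762528642666632
```

View pics/wrist4.png

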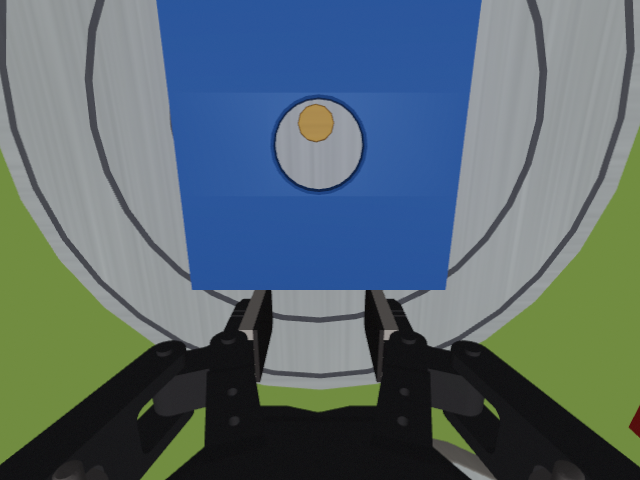

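The pin now shows inside the hole: pin at (316,123), hole centre at (319,144), so it is about 8 mm ahead. I push a bit further to centre it, then back off.

Call:
{"api": "move_arm", "payload": {
  "deltas": [
    [0.003,0,0,0,0,0,0],
    [0.003,0,0,0,0,0,0],
    [0.002,0,0,0,0,0,0],
    [0,0,0,0,0,0,0]
  ]
}}

```text
clock: 7.52
position: [0.5437, 0.0836, 0.0453]
ee_rot: [0.765, 0.644, 0.0, -0.0]
ft_force: [0.4, 0.1, -0.4]
grip_width: 0.495
```

Call:
{"api": "move_arm", "payload": {
  "deltas": [
    [-0.01,0,0,0,0,0,0],
    [-0.02,0,0,0,0,0,0],
    [0,0,-0.03,0,0,0,0],
    [0,0,-0.04,0,0,0,0],
    [0,0,0,0,0,0,0]
  ]
}}

```text
clock: 8.15
position: [0.5402, 0.0522, 0.1181]
ee_rot: [0.766, 0.643, 0.002, 0.001]
ft_force: [0.5, -0.6, 0.1]
grip_width: 0.498
```

```bash
python3 - <<'E'
from rel import *
from meas import meas,turn
rel([.5325,.0224,.05])
o,p,d,c=grab('wrist','wrist5')
R=Ro.from_quat(o['ee_rot']).as_matrix();c=dict(c);T=np.array(c['T_tool_cam']);A=R@T[:3,:3];b=R@T[:3,3]+o['position']
c['R']=A.T;c['t']=-A.T@b
meas('wrist',p,d,c)
hsv=cv2.cvtColor(p,cv2.COLOR_RGB2HSV)
for n in ('top','side'):
    o,p,d,c=grab(n,n+'5'); meas(n,p,d,c); meas(n,p,d,c,'yellow')
E
```

```text
t 8.15 pos [0.5402 0.0522 0.1181] F [ 0.5  -0.56  0.1 ] grip 0.49798083448636343 q [[0.172, 0.985, 0.005], [0.985, -0.172, 0.002], [0.002, 0.005, -1.0]]
tool delta [-0.0308 -0.0028  0.068 ] yaw of y -9.908216101903516
wrist blue mid of top face [0.5543 0.1475 0.054 ] normal [ 3.e-04 -7.e-04  1.e+00] tilt 0.04 rect c [0.5536 0.1438] size [0.0997 0.1099] ang 80.17076873779297
 hole 0.5555 0.1532 r 0.0178 px [314.05  81.38]
 corners [[0.4909999966621399, 0.10409999638795853], [0.5992000102996826, 0.08529999852180481], [0.6162999868392944, 0.1835000067949295], [0.5080000162124634, 0.20229999721050262]]
top blue mid of top face [0.5546 0.1545 0.0532] normal [4.7e-03 4.0e-04 1.0e+00] tilt 0.27 rect c [0.5553 0.1538] size [0.1145 0.1064] ang 80.29889678955078
 hole 0.5558 0.1533 r 0.0217 px [294.64912281 182.1754386 ]
 corners [[0.49320000410079956, 0.1062999963760376], [0.5981000065803528, 0.08829999715089798], [0.6173999905586243, 0.2011999934911728], [0.512499988079071, 0.219200000166893]]
top yellow mid of top face [ 0.4988 -0.1557  0.0588] normal [-0.0859 -0.0018  0.9963] tilt 4.93 rec
[... 362 characters left out ...]
normal [1.0e-04 1.5e-03 1.0e+00] tilt 0.09 rect c [0.5542 0.1482] size [0.1255 0.1116] ang 80.155517578125
 corners [[0.48840001225471497, 0.09589999914169312], [0.5983999967575073, 0.07689999788999557], [0.6198999881744385, 0.2004999965429306], [0.5098999738693237, 0.21960000693798065]]
side yellow mid of top face [ 0.4948 -0.1504  0.0582] normal [-0.0865 -0.0023  0.9962] tilt 4.97 rect c [ 0.4958 -0.1488] size [0.1205 0.1105] ang 1.0441478490829468
 hole 0.4955 -0.1493 r 0.0189 px [413.2        336.81818182]
 corners [[0.4345000088214874, -0.09470000118017197], [0.43650001287460327, -0.20520000159740448], [0.5569999814033508, -0.2029999941587448], [0.5550000071525574, -0.0925000011920929]]
```

View pics/wrist5.png

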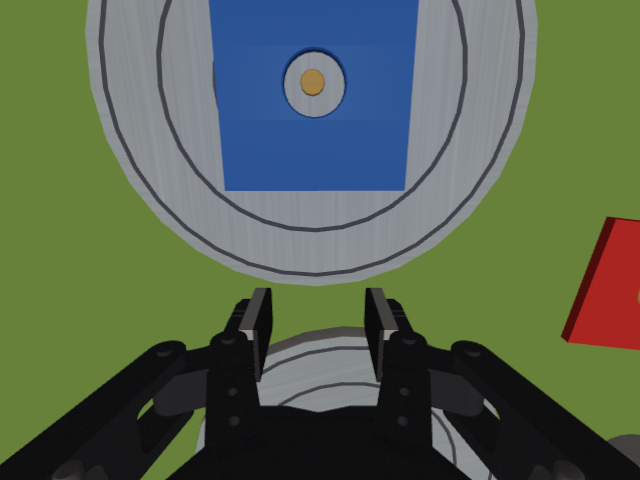

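The wrist view shows the pin at (312,82) inside the hole centred at (314,82). The board is flat in all three views, the yellow board has not moved, and the fingers are clear. I'm handing in.

```bash
python3 -c "
from workcell import manip
print(manip.hand_in())"
```

```text
the job is handed in; nothing more can be done
None
```

The blue board is seated: its hole is over the pin and it lies flat on its turntable. I pushed its low edge about 40 mm toward the pin with the two half-open fingers, then backed off and rose clear. I handed the job in soon after 8.3 s.

**Last checks:**
- **Blue board:** the tilt was 0.04° (wrist), 0.27° (top) and 0.09° (side). The top face was about 53–54 mm above the table, so the centre is about 49–49.5 mm. The pin showed within about 1–2 mm of the hole centre.
- **Yellow board:** its hole moved less than 1 mm in both fixed views, and it still leans about 5°.
- **Robot:** it is touching nothing; the force reading was about 0.7 N, which is noise. The highest force was about 41 N at the wrist, when the fingertips probed the turntable for height.

**Disagreements:** the top and side cameras differed by about 4–5 mm in y on the board and turntable positions. I relied on the wrist view for the final fit. The side camera gave no hole reading at the end, because the arm was in its line of sight and covered part of the board.

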